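# Third hand for a hose-hook bracket at the greenhouse bench

### The arm

A 6-joint arm with a two-finger parallel gripper is mounted at the origin on the work surface. World frame = base frame: x ahead of the robot, y to its left, z up, the work surface at z = 0. Lengths are in m, angles in rad, forces in N, time in s.
With the tool pointing down it reaches from about 0.4 to 0.925 m from the base axis. Payload 12.5 kg.
Tool frame: the origin (TCP) lies at the very end of the fingers, on their centre line; the grasp point (between the pads) lies 19 mm behind it; z points along the fingers, y is the line along which they close (so a half turn about z gives the same grasp; the last joint's range is limited). The gripper opens to 95 mm and grips with 3 to 60 N. Pads are 20 mm wide; open, the fingers measure 119 mm over their backs; the gripper's body (75 mm by 180 mm) begins 59 mm behind the grasp point.
Start: joints at [-1.215, 0.491, 1.559, -0, 1.092, -0.106], TCP at [0.278, -0.56, 0.215] pointing down, gripper open.
Joint ranges: [-3.1, 3.1], [-0.84, 2.19], [0.05, 2.79], [-1.13, 4.28], [0.06, 2.93], [-2.69, 2.69]. Speed limits (rad/s): [2.22, 2.22, 2.79, 3.14, 3.14, 3.14].

### API

Orientations are given as a unit quaternion [w, x, y, z].
In Python, from workcell import sense, eyes, manip gives the robot as it stands.
- The arm moves only by the tool move_arm, never from a script. Its argument "series" is a list of rows, each a list of 2 entries, a list of its own where there are three numbers: the shift along the tool's x, y, z normalised to -1 to 1, where 1 is 0.1 m, then the turn about the tool's z normalised to -1 to 1, where 1 is 90 degrees. A call has 1 to 20 rows; each row is the pose to reach, as a shift and turn from the pose commanded when the call began, along the tool's axes at that moment; what a row does not reach only later rows make up. A row lasts 1/10 s, in which the tool goes at most 50 mm and 8.59 degrees, less where a joint would pass 70% of its speed; a pose out of reach is approached as far as the arm can. A call with a number of a shift or a turn outside -1 to 1 is refused whole. A call with a gripper value outside its range is refused whole. "grip" is the closure in counts, from 0 (fully open) to 255 (shut), set as the call begins (left out, the last holds). The fingers move at their own pace and stop on an object; "newtons" is the grip in N (left out, the last holds). Time passes only in rows, so rows that repeat a pose let the fingers close. It gives the time, the measured TCP pose, the force, the opening and the grip force at its end, in the units of the state.
- sense(): the state, without advancing time (a new reading comes with each control period).
- eyes.get_image(name): name is "scene" or "top"; returns a dict with "frame" (400x640x3 uint8, red, green, blue), "range_z" (400x640 float32, m along the optical axis (not along the pixel's ray), 0 where there is no reading), "fx", "fy", "cx", "cy" (pixels), "pose" (4x4, takes a point from camera to world coordinates). Camera axes: x right, y up, looking along -z (the intrinsics and any distortion apply to the point x, -y, -z); pixel columns grow to the right and rows downward; lengths in m; the calibration is good to about 2 mm. A picture is of the moment at which its call begins.
- manip.hand_in(): hands the job in; it is judged then, once.
The state is a dict: "t": time; "joint_pos": joint angles; "qvel": joint speeds; "effort": joint torques, N m; "eef_pos": TCP position; "eef_rot": TCP orientation; "ft_force": force on the tool from outside, world axes, zero at the start; "torque": the same for the moment, N m; "gripper_width": finger opening in m; "gripper_force": force on a finger pad.
Only numpy, scipy, OpenCV 4.12 (cv2) and the standard library are available. Lean on these libraries where they do the work, as an engineer would, in place of code of your own. Each camera call takes 0.05 s, during which the arm holds its last target. There are 200 camera calls.

### The job

Pick up the blue hose-hook bracket and be my third hand while I screw it on: with its flat back towards the wooden bed board in the pressing jig, hold it up in the air with its top edge flush with the top of the board and centred on the yellow line, and press it squarely and flat against the board until the black pointer stands in the green band, never letting the pointer reach the red. Hold it there steadily for at least two seconds and finish still gripping and pressing, without letting go. Leave the pots, tools and other things on the bench where they are.

Things in the scene. Friction and masses are not known exactly. Their poses are not given: they have to be found in the camera images.
- bracket: blue wooden T-shaped bracket, loose, upright on the bench, 0.2-0.4 kg. Back plate 12 mm thick, 90 wide (y), 70 high; its flat back (plane x = +50 mm) faces +x. A rib 24 mm thick (y), 70 high, runs from the plate to x = -45 mm: grip it there. A black hook (10 mm rod) goes on to x = -93 mm, 17 to 50 mm up. Origin: on the underside, below the middle of the rib; x towards the flat back, z up
- back_top (a point): middle of the top edge of the bracket's flat back: 50 mm along x and 70 mm up from the bracket's origin; axes as the bracket's
- jig: pressing jig fixed to the bench, turned up to 26 degrees from facing the robot. Plywood base 220 mm wide (y), 12 mm thick, x = -110 to +120 mm. Origin on the bench under the bed board's front face at rest; x is the pressing direction (away from the robot, into the board), z up. Behind the board at y = +85 mm a white scale plate, 100 mm high, with a green, then a red band under a black pointer
- mark (a point): where a yellow line (10 mm wide, up the middle of the face and over the top) crosses the front top edge of the bed board, 115 mm above the bench; moves with the board; axes as the jig's. Board: light wood, 24 mm thick, 200 mm wide (y), 16 to 115 mm above the bench, front face towards the robot, sprung from behind, carries the pointer
- carriage (a joint): travel of the sprung bed board along the jig's x, in m: 0 at rest, grows as the board is pressed back; spring 350 N/m without preload, hard stop at 0.050. The pointer is in the green band from 0.012 to 0.030 (about 4 to 10 N) and reaches the red at 0.038
- pot_a: black plastic pot with a seedling, 74 mm across, 65 mm high to the rim and about 115 mm to the leaves; bystander, loose, origin under its middle
- pot_b: terracotta-coloured pot with a seedling, 74 mm across, 65 mm high to the rim and about 115 mm to the leaves; bystander, loose, origin under its middle
- driver: green cordless screwdriver standing on its black battery, 190 mm high, about 200 mm long; bystander, loose, origin under its middle
- screw_tray: yellow open tray, 120 x 160 x 35 mm; bystander, loose, origin under its middle
- jar: green glass jar, 70 mm across, 90 mm high; bystander, loose, origin under its middle
- trowel: hand trowel lying down, orange handle 28 mm thick and 110 mm long along its -x, steel blade along its +x to 175 mm; bystander, loose, origin at the front end of the handle, on the bench
There are look-alikes about, which are no part of the job. Of the things that look like the bracket, the smallest one is meant.

How it is judged:
By the outcome, as a careful person would: the job done as asked, in the order asked, and still so for the second after the job is handed in, while the arm keeps its last pose, push and grip.
It also fails if it takes over 58 s, if anything falls off the work surface, if the arm or the gripper's body presses on something with over 40 N, if the wrist force passes 120 N, or if a joint passes its speed limit or range.

## Working session

There is one attempt and no reset: what is moved stays moved. The work goes in short steps, Python scripts to look and compute and a tool call to move; the robot and the scene stay as the last step left them, time stands still between calls to the robot, and variables do not carry over. Pictures are saved under pics/ and viewed, at most 10 in all, crops included, and the job is handed in when it is done.

Besides the shell and the picture viewer there is one more tool, called after "Call:" as name([rows], argument=value, ...), one row to a line, values as JSON. move_arm: Moves the arm, as the interface text tells. Its arguments: {"type":"object","properties":{"series":{"type":"array","items":{"type":"array"}},"grip":{"type":"number"},"newtons":{"type":"number"}},"required":["series"]}

```bash
mkdir -p pics; cat > h.py <<'E'
import numpy as np, cv2
from workcell import sense, eyes, manip
def get(n):
    d=eyes.get_image(n); return d
def cloud(d):
    z=d["range_z"]; v,u=np.mgrid[0:z.shape[0],0:z.shape[1]]
    x=(u-d["cx"])/d["fx"]*z; y=(v-d["cy"])/d["fy"]*z
    P=np.stack([x,-y,-z],-1); T=np.array(d["pose"])
    W=P@T[:3,:3].T+T[:3,3]; W[z<=0]=np.nan
    return W
def save(d,n): cv2.imwrite(f"pics/{n}.png",d["frame"][:,:,::-1])
E
python3 - <<'E'
from h import *
for n in("scene","top"):
    d=get(n); save(d,n+"0"); np.savez(n+"0.npz",W=cloud(d),f=d["frame"]); print(n,np.round(d["pose"],3).tolist(),d["fx"],d["fy"],d["cx"],d["cy"],[k for k in d])
print(sense())
E
```

```text
scene [[-0.563, -0.693, 0.45, 1.34], [0.827, -0.47, 0.309, 0.662], [-0.002, 0.546, 0.838, 1.74], [0.0, 0.0, 0.0, 1.0]] 477.574599670641 477.574599670641 314.24603430750295 201.69409587208318 ['frame', 'range_z', 'fx', 'fy', 'cx', 'cy', 'pose']
top [[0.019, 0.991, -0.131, 0.269], [-1.0, 0.018, -0.006, 0.05], [-0.004, 0.131, 0.991, 1.605], [0.0, 0.0, 0.0, 1.0]] 424.30861649136216 424.30861649136216 318.91465800201024 201.72634063712698 ['frame', 'range_z', 'fx', 'fy', 'cx', 'cy', 'pose']
{'t': 0.1, 'joint_pos': array([-1.21454703e+00,  4.91473228e-01,  1.55939647e+00, -2.70500213e-05,
        1.09171648e+00, -1.05594343e-01]), 'qvel': array([ 7.09979446e-05, -2.12988473e-03, -2.01022455e-03,  1.43476000e-03,
        1.61149947e-03, -1.09122455e-03]), 'effort': array([ 1.80115498e-03, -6.13625193e+01, -2.58603948e+01,  6.93164463e-02,
        4.70411615e-02, -7.38833864e-05]), 'eef_pos': array([ 0.27843854, -0.5593001 ,  0.21413363]), 'eef_rot': array([-4.91364423e-04,  9.73454279e-01,  2.28881016e-01, -7.40000366e-05]), 'ft_force': array([-0.1498647 ,  0.08986519, -1.18161265]), 'torque': array([-0.04135208, -0.01704763,  0.03096531]), 'gripper_force': 0.0, 'gripper_width': 0.09516213930664556}
```

View pics/scene0.png

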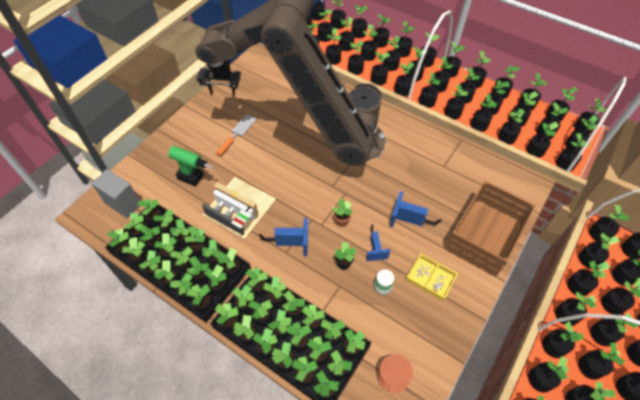

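View pics/top0.png

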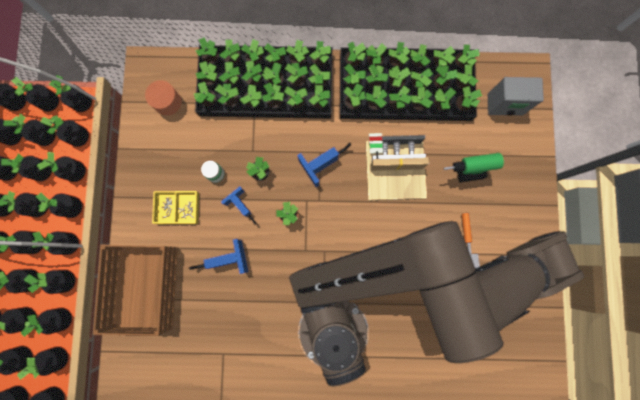

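The scene view shows three blue T-brackets at about (292,236), (376,243) and (410,210). In the top view they are at (320,163), (238,203) and (230,258), and the middle one looks smallest. The jig is at top (398,165), with the pots next to the small bracket at (258,168) and (288,213) and the jar at (212,171).

```bash
python3 - <<'E'
from h import *
for n in("top","scene"):
    D=np.load(n+"0.npz"); W=D["W"]; f=D["f"]; hsv=cv2.cvtColor(f,cv2.COLOR_RGB2HSV)
    def comps(lo,hi,name,zmin=0.005,zmax=.3,amin=30):
        m=cv2.inRange(hsv,lo,hi)&(((W[...,2]>zmin)&(W[...,2]<zmax)&(W[...,0]>-.1)).astype(np.uint8)*255)
        k,l,s,c=cv2.connectedComponentsWithStats(m)
        for i in range(1,k):
            if s[i,4]<amin: continue
            P=W[l==i]; zt=np.nanpercentile(P[:,2],90)
            T=P[P[:,2]>zt-.012][:,:2].astype(np.float32)
            r=cv2.minAreaRect(T)
            print(n,name,"px",c[i].round(),"A",s[i,4],"ztop",round(zt,3),"rect",np.round(r[0],3),np.round(r[1],3),round(r[2],1))
    comps((105,120,40),(125,255,220),"blue")
    comps((22,120,140),(35,255,255),"yellow",amin=4)
    comps((15,40,150),(30,120,255),"board",.09,.13,10)
    comps((35,90,40),(85,255,255),"green",.03,.25,60)
    # blow-ups
D=np.load("top0.npz");f=D["f"]
cv2.imwrite("pics/crop1.png",cv2.resize(f[110:290,180:440,::-1],None,fx=3,fy=3,interpolation=cv2.INTER_CUBIC))
E
```

```text
top blue px [319. 163.] A 493 ztop 0.101 rect [0.623 0.055] [0.118 0.131] 34.0
top blue px [236. 201.] A 246 ztop 0.073 rect [0.461 0.355] [0.09 0.08] 40.2
top blue px [229. 259.] A 517 ztop 0.1 rect [0.276 0.386] [0.139 0.109] 83.3
top yellow px [401. 161.] A 13 ztop 0.119 rect [ 0.619 -0.232] [0.014 0.008] 2.2
top yellow px [175. 207.] A 661 ztop 0.035 rect [0.448 0.601] [0.12  0.162] 1.3
top yellow px [160. 201.] A 12 ztop 0.011 rect [0.471 0.662] [0.012 0.021] 1.6
top yellow px [172. 202.] A 4 ztop 0.007 rect [0.471 0.619] [0.011 0.   ] 1.0
top yellow px [179. 206.] A 5 ztop 0.016 rect [0.454 0.592] [0.011 0.004] 39.4
top yellow px [186. 211.] A 10 ztop 0.015 rect [0.437 0.56 ] [0.012 0.019] 71.6
top yellow px [183. 218.] A 4 ztop 0.009 rect [0.407 0.573] [0.004 0.008] 2.7
top yellow px [187. 218.] A 4 ztop 0.008 rect [0.407 0.558] [0.009 0.004] 89.6
top board px [374. 133.] A 13 ztop 0.106 rect [ 0.725 -0.138] [0.007 0.042] 10.9
top board px [400. 161.] A 356 ztop 0.119 rect [ 0.619 -0.229] [0.025 0.2  ] 3.0
top green px [207.  48.] A 252 ztop 0.127 rect [1.034 0.487] [0.072 0.0
[... 2319 characters left out ...]
4 rect [ 0.612 -0.499] [0.053 0.138] 8.1
scene green px [136. 231.] A 1192 ztop 0.123 rect [ 0.946 -0.439] [0.244 0.163] 2.7
scene green px [343. 209.] A 204 ztop 0.115 rect [0.425 0.177] [0.074 0.067] 8.9
scene green px [187. 258.] A 3518 ztop 0.121 rect [ 0.945 -0.225] [0.249 0.404] 0.4
scene green px [345. 253.] A 268 ztop 0.115 rect [0.589 0.287] [0.072 0.074] 82.1
scene green px [280. 323.] A 4884 ztop 0.123 rect [0.945 0.238] [0.413 0.248] 89.6
scene green px [354. 341.] A 351 ztop 0.122 rect [0.854 0.496] [0.079 0.063] 38.3
scene green px [339. 364.] A 354 ztop 0.106 rect [0.952 0.49 ] [0.077 0.066] 85.3
scene green px [325. 385.] A 374 ztop 0.127 rect [1.035 0.492] [0.079 0.063] 89.3
```

View pics/crop1.png

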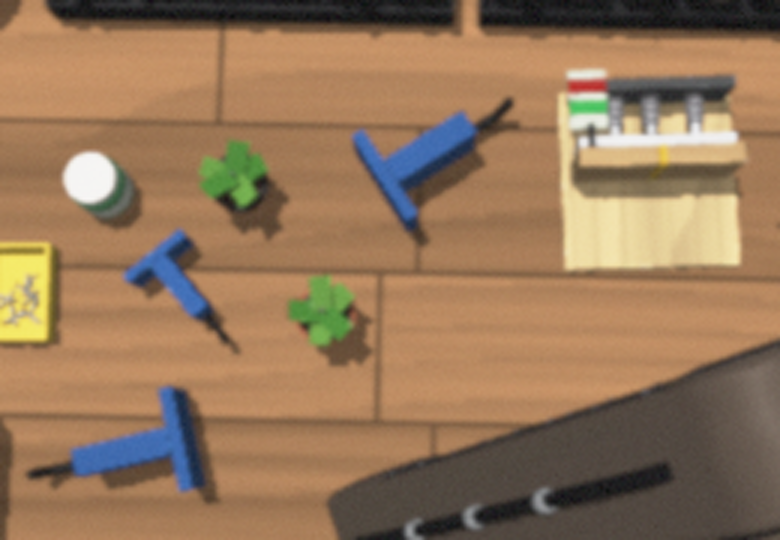

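The crop confirms it: the small bracket's plate is at crop (158,258), with the rib and hook running down-right to (235,345). The jig board spans crop (580–745,150) with the yellow line at (663,158), and the scale is at the left.

```bash
cat >> h.py <<'E'
def ang(a): return np.degrees(a)
def bracket(W,f,zt,c,rad=.09,tol=.009):
    hsv=cv2.cvtColor(f,cv2.COLOR_RGB2HSV)
    m=(cv2.inRange(hsv,(105,110,40),(125,255,230))>0)&(abs(W[...,2]-zt)<tol)&(np.hypot(W[...,0]-c[0],W[...,1]-c[1])<rad)
    return W[m][:,:2]
def fitbr(P,psi):
    for _ in range(6):
        R=np.array([[np.cos(psi),np.sin(psi)],[-np.sin(psi),np.cos(psi)]])
        Q=P@R.T; xm=np.percentile(Q[:,0],99); 
        y0=np.median(Q[Q[:,0]<xm-.02][:,1]) 
        rib=Q[Q[:,0]<xm-.022]; pl=Q[(abs(Q[:,1]-y0)>.017)]
        a1=np.polyfit(rib[:,0],rib[:,1],1)[0]; a2=-np.polyfit(pl[:,1],pl[:,0],1)[0]
        psi+=.5*(a1+a2)/1
    xc=np.median(pl[:,0])-.044
    xmin=np.percentile(Q[:,0],1); yy=rib[:,1].mean()
    O=np.array([xc,yy])@R
    return O,psi,a1,a2,dict(len=xm-xmin,platew=np.ptp(Q[:,1]),ribw=np.ptp(rib[:,1]),n=len(P),xend=xmin-xc)
E
python3 - <<'E'
from h import *
for n in("top","scene"):
    D=np.load(n+"0.npz"); W=D["W"]; f=D["f"]
    P=bracket(W,f,.073,(.462,.36))
    O,psi,a1,a2,i=fitbr(P,np.radians(40)); print(n,"O",O.round(4),"psi",ang(psi).round(2),round(a1,3),round(a2,3),{k:round(float(v),3) for k,v in i.items()})
    # board top
    hsv=cv2.cvtColor(f,cv2.COLOR_RGB2HSV)
    m=(cv2.inRange(hsv,(10,30,120),(35,255,255))>0)&(abs(W[...,2]-.118)<.006)&(abs(W[...,0]-.618)<.05)&(abs(W[...,1]+.229)<.12)
    B=W[m][:,:2]; vx,vy,x0,y0=cv2.fitLine(B.astype(np.float32),cv2.DIST_HUBER,0,.01,.01).ravel()
    t=(B-[x0,y0])@[vx,vy]; s=(B-[x0,y0])@[-vy,vx]
    print("board ctr",x0,y0,"dir",ang(np.arctan2(vy,vx)),"len",np.ptp(t),"mid",np.array([x0,y0])+(t.max()+t.min())/2*np.array([vx,vy]),"w",np.percentile(s,[2,98]),len(B), W[m][:,2].mean())
    # bench points near to check z bias
    for c in((.46,.36),(.55,-.05)):
        q=(np.hypot(W[...,0]-c[0],W[...,1]-c[1])<.12)&(abs(W[...,2])<.012); print("bench z",np.median(W[q][:,2]))
E
```

```text
top O [0.4587 0.3527] psi 41.89 0.014 -0.014 {'len': 0.089, 'platew': 0.083, 'ribw': 0.022, 'n': 182.0, 'xend': -0.041}
board ctr 0.61882496 -0.23074505 dir -87.285515 len 0.2000300539563549 mid [ 0.61872281 -0.2285905 ] w [-0.01108514  0.01134569] 292 0.115868209606425
bench z 4.506614765509287e-05
bench z 0.0004217686210451488
scene O [0.4617 0.3552] psi 41.91 -0.002 0.002 {'len': 0.093, 'platew': 0.08, 'ribw': 0.02, 'n': 129.0, 'xend': -0.044}
board ctr 0.61903054 -0.22374608 dir -87.60039 len 0.2017311341982542 mid [ 0.61921794 -0.22821804] w [-0.01300921  0.01219241] 179 0.11644187679264796
bench z 9.46304391823416e-05
bench z 0.0004390153968363286
```

```bash
cat >> h.py <<'E'
def plan(S,wps,th):
    th=np.radians(th); A=np.array([[np.cos(th),np.sin(th),0],[np.sin(th),-np.cos(th),0],[0,0,-1]]); p=np.array(S,float)
    for w in wps:
        d=A@(np.array(w)-p)/.1; k=int(np.ceil(max(abs(d).max(),1e-6)))
        for i in range(k): print(np.round(d/k,2).tolist()); 
        p=np.array(w); print("  ->",w)
def th(s):
    w,x,y,z=s["eef_rot"]; return ang(np.arctan2(2*(x*y+w*z),1-2*(y*y+z*z)))
E
python3 - <<'E'
from h import *
s=sense(); t=th(s); print(t, (41.9-t)/-90)
plan(s["eef_pos"],[(.278,-.559,.29)],t)
plan((.278,-.559,.29),[(.45,-.4,.29),(.52,-.1,.29),(.5,.2,.27),(.46,.354,.18)],41.9)
E
```

```text
26.462403958468713 -0.17152884490590317
[-0.0, -0.0, -0.76]
  -> (0.278, -0.559, 0.29)
[0.78, -0.01, 0.0]
[0.78, -0.01, 0.0]
[0.78, -0.01, 0.0]
  -> (0.45, -0.4, 0.29)
[0.84, -0.59, 0.0]
[0.84, -0.59, 0.0]
[0.84, -0.59, 0.0]
  -> (0.52, -0.1, 0.29)
[0.62, -0.79, 0.07]
[0.62, -0.79, 0.07]
[0.62, -0.79, 0.07]
  -> (0.5, 0.2, 0.27)
[0.37, -0.71, 0.45]
[0.37, -0.71, 0.45]
  -> (0.46, 0.354, 0.18)
```

Call:
move_arm([
  [[0, 0, -0.4], -0.09],
  [[0, 0, -0.76], -0.17],
  [[0, 0, -0.76], -0.17],
], grip=0)

```text
t: 0.4
eef_pos: [0.279, -0.5608, 0.2952]
eef_rot: [0.004, 0.934, 0.358, -0.0]
ft_force: [-0.1, -0.2, -0.4]
gripper_width: 0.095
gripper_force: 0.0
```

Call:
move_arm([
  [[0.4, 0, 0], 0],
  [[0.78, -0.01, 0], 0],
])

```text
t: 0.6
eef_pos: [0.3361, -0.5063, 0.2897]
eef_rot: [-0.0, 0.935, 0.355, -0.0]
ft_force: [0.1, -0.6, 0.5]
gripper_width: 0.0951
gripper_force: 0.0
```

Call:
move_arm([
  [[0.4, 0, 0], 0],
  [[0.78, -0.01, 0], 0],
])

```text
t: 0.8
eef_pos: [0.3943, -0.4528, 0.2897]
eef_rot: [-0.001, 0.935, 0.356, -0.0]
ft_force: [0.3, -0.4, -0.7]
gripper_width: 0.0949
gripper_force: 0.0
```

Call:
move_arm([
  [[0.4, 0, 0], 0],
  [[0.78, -0.01, 0], 0],
])

```text
t: 1.0
eef_pos: [0.452, -0.4, 0.2897]
eef_rot: [-0.0, 0.935, 0.356, -0.0]
ft_force: [1.0, -1.0, 0.8]
gripper_width: 0.0954
gripper_force: 0.0
```

Call:
move_arm([
  [[0.42, -0.3, 0], 0],
  [[0.84, -0.59, 0], 0],
  [[0.84, -0.59, 0], 0],
])

```text
t: 1.3
eef_pos: [0.4751, -0.2969, 0.2901]
eef_rot: [-0.001, 0.934, 0.358, -0.0]
ft_force: [0.2, -0.8, -0.1]
gripper_width: 0.0947
gripper_force: 0.0
```

Call:
move_arm([
  [[0.42, -0.3, 0], 0],
  [[0.84, -0.59, 0], 0],
  [[0.84, -0.59, 0], 0],
])

```text
t: 1.6
eef_pos: [0.4982, -0.1977, 0.2902]
eef_rot: [-0.001, 0.934, 0.358, -0.0]
ft_force: [-0.7, -0.2, -1.2]
gripper_width: 0.0952
gripper_force: 0.0
```

Call:
move_arm([
  [[0.42, -0.3, 0], 0],
  [[0.84, -0.59, 0], 0],
  [[0.84, -0.59, 0], 0],
])

```text
t: 1.9
eef_pos: [0.5216, -0.0983, 0.2901]
eef_rot: [-0.0, 0.934, 0.358, -0.0]
ft_force: [0.3, -1.4, 0.5]
gripper_width: 0.095
gripper_force: 0.0
```

Call:
move_arm([
  [[0.31, -0.4, 0.03], 0],
  [[0.62, -0.79, 0.07], 0],
  [[0.62, -0.79, 0.07], 0],
])

```text
t: 2.2
eef_pos: [0.5141, 0.0017, 0.2828]
eef_rot: [-0.001, 0.934, 0.358, -0.001]
ft_force: [-0.4, -1.3, -0.4]
gripper_width: 0.0951
gripper_force: 0.0
```

Call:
move_arm([
  [[0.31, -0.4, 0.03], 0],
  [[0.62, -0.79, 0.07], 0],
  [[0.62, -0.79, 0.07], 0],
])

```text
t: 2.5
eef_pos: [0.508, 0.1016, 0.2758]
eef_rot: [-0.0, 0.934, 0.358, -0.0]
ft_force: [-0.5, -1.3, -0.2]
gripper_width: 0.0952
gripper_force: 0.0
```

Call:
move_arm([
  [[0.31, -0.4, 0.03], 0],
  [[0.62, -0.79, 0.07], 0],
  [[0.62, -0.79, 0.07], 0],
])

```text
t: 2.8
eef_pos: [0.5021, 0.2015, 0.2687]
eef_rot: [-0.0, 0.934, 0.358, -0.0]
ft_force: [0.0, -0.4, -0.3]
gripper_width: 0.0951
gripper_force: 0.0
```

Call:
move_arm([
  [[0.2, -0.35, 0.2], 0],
  [[0.37, -0.71, 0.45], 0],
  [[0.37, -0.71, 0.45], 0],
  [[0.37, -0.71, 0.45], 0],
  [[0.37, -0.71, 0.45], 0],
])

```text
t: 3.3
eef_pos: [0.4835, 0.2751, 0.2251]
eef_rot: [0.0, 0.935, 0.356, 0.0]
ft_force: [-0.1, -0.7, 0.4]
gripper_width: 0.095
gripper_force: 0.0
```

Call:
move_arm([
  [[0.2, -0.35, 0.2], 0],
  [[0.37, -0.71, 0.45], 0],
  [[0.37, -0.71, 0.45], 0],
  [[0.37, -0.71, 0.45], 0],
  [[0.37, -0.71, 0.45], 0],
])

```text
t: 3.8
eef_pos: [0.4638, 0.3531, 0.1807]
eef_rot: [0.0, 0.935, 0.356, 0.001]
ft_force: [0.6, 0.5, -0.1]
gripper_width: 0.0954
gripper_force: 0.0
```

```bash
python3 - <<'E'
from h import *
s=sense(); print(th(s),s["eef_pos"])
d=get("scene"); f=d["frame"]; W=cloud(d)
cv2.imwrite("pics/crop2.png",cv2.resize(f[140:320,260:460,::-1],None,fx=3,fy=3,interpolation=cv2.INTER_CUBIC))
for n,dd in(("scene",d),("top",get("top"))):
    W=cloud(dd); P=bracket(W,dd["frame"],.073,(.46,.355)); print(n,len(P))
    try: O,psi,a1,a2,i=fitbr(P,np.radians(41.9)); print(O,ang(psi),i)
    except Exception as e: print(e)
plan(s["eef_pos"],[(.460,.354,.10),(.460,.354,.018)],th(s))
E
```

```text
41.67954784137872 [0.46382368 0.35310062 0.18065223]
scene 133
[0.46059771 0.35492118] 40.68338097842271 {'len': np.float64(0.09091270869159229), 'platew': np.float64(0.08071662746525421), 'ribw': np.float64(0.021853868391545118), 'n': 133, 'xend': np.float64(-0.03913869387823199)}
top 0
index -1 is out of bounds for axis 0 with size 0
[-0.02, -0.03, 0.81]
  -> (0.46, 0.354, 0.1)
[0.0, 0.0, 0.82]
  -> (0.46, 0.354, 0.018)
```

View pics/crop2.png

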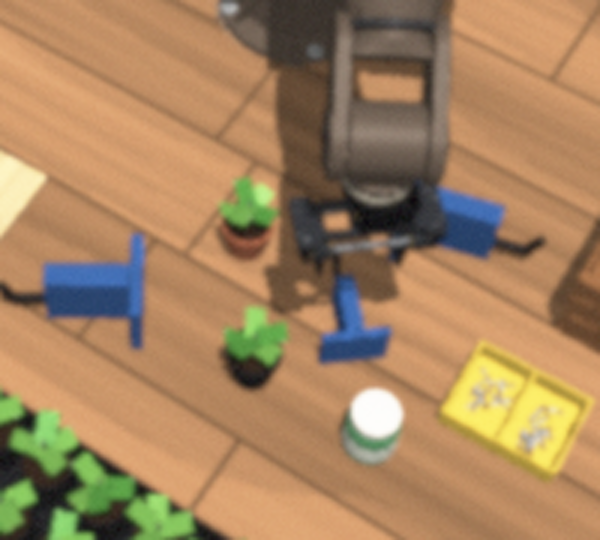

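The gripper is above the small bracket: its rib is at crop (348,300) between the fingers, its plate is at (353,343), and nothing else lies beneath it.

Call:
move_arm([
  [[-0.02, -0.03, 0.4], 0],
  [[-0.02, -0.03, 0.81], 0],
  [[-0.02, -0.03, 0.81], 0],
])

```text
t: 4.2
eef_pos: [0.4579, 0.3533, 0.0954]
eef_rot: [0.001, 0.935, 0.356, -0.003]
ft_force: [-0.2, 0.1, 0.7]
gripper_width: 0.0951
gripper_force: 0.0
```

Call:
move_arm([
  [[0, 0, 0.2], 0],
  [[0, 0, 0.4], 0],
  [[0, 0, 0.6], 0],
  [[0, 0, 0.8], 0],
  [[0, 0, 0.82], 0],
  [[0, 0, 0.82], 0],
])

```text
t: 4.8
eef_pos: [0.4601, 0.3552, 0.018]
eef_rot: [-0.0, 0.934, 0.356, 0.001]
ft_force: [0.1, -0.1, 0.6]
gripper_width: 0.0953
gripper_force: 0.0
```

Call:
move_arm([
  [[0, 0, 0], 0],
  [[0, 0, 0], 0],
  [[0, 0, 0], 0],
  [[0, 0, 0], 0],
  [[0, 0, 0], 0],
  [[0, 0, 0], 0],
  [[0, 0, 0], 0],
  [[0, 0, 0], 0],
  [[0, 0, 0], 0],
  [[0, 0, 0], 0],
  [[0, 0, 0], 0],
  [[0, 0, 0], 0],
], grip=255, newtons=45)

```text
t: 6.0
eef_pos: [0.4592, 0.3552, 0.0165]
eef_rot: [0.0, 0.934, 0.356, -0.0]
ft_force: [-0.2, -0.4, -1.0]
gripper_width: 0.024
gripper_force: 44.9
```

```bash
python3 - <<'E'
from h import *
s=sense(); print(th(s),s["eef_pos"],s["gripper_width"],s["gripper_force"],s["ft_force"])
d=get("scene"); W=cloud(d); P=bracket(W,d["frame"],.073,(.46,.355)); O,psi,a1,a2,i=fitbr(P,np.radians(41.9)); print(O,ang(psi),a1,a2,len(P))
E
```

```text
41.75728976532494 [0.45916664 0.35517898 0.01654317] 0.02401141776899022 44.93791222572327 [-0.16706541 -0.39510053 -0.96678207]
[0.4390766  0.38396141] 9.89259855252816 -0.3944089179887397 0.6972369508064742 85
```

```bash
python3 - <<'E'
from h import *
s=sense(); t=th(s)
plan(s["eef_pos"],[(.459,.355,.25)],t)
print("turn",(2.55-t)/-90)
plan((.459,.355,.25),[(.50,.2,.25),(.5,-.03,.25),(.49,-.234,.2)],2.5)
E
```

```text
[-0.0, 0.0, -0.78]
[-0.0, 0.0, -0.78]
[-0.0, 0.0, -0.78]
  -> (0.459, 0.355, 0.25)
turn 0.43559364052170635
[0.17, 0.78, 0.0]
[0.17, 0.78, 0.0]
  -> (0.5, 0.2, 0.25)
[-0.03, 0.77, 0.0]
[-0.03, 0.77, 0.0]
[-0.03, 0.77, 0.0]
  -> (0.5, -0.03, 0.25)
[-0.06, 0.68, 0.17]
[-0.06, 0.68, 0.17]
[-0.06, 0.68, 0.17]
  -> (0.49, -0.234, 0.2)
```

Call:
move_arm([
  [[0, 0, -0.1], 0],
  [[0, 0, -0.3], 0],
  [[0, 0, -0.5], 0],
  [[0, 0, -0.78], 0],
])

```text
t: 6.45
eef_pos: [0.4587, 0.3548, 0.0951]
eef_rot: [0.0, 0.934, 0.356, -0.001]
ft_force: [-0.7, -0.0, -2.1]
gripper_width: 0.0239
gripper_force: 44.9
```

Call:
move_arm([
  [[0, 0, -0.3], 0],
  [[0, 0, -0.6], 0],
  [[0, 0, -0.78], 0],
])

```text
t: 6.75
eef_pos: [0.4594, 0.3553, 0.1755]
eef_rot: [-0.0, 0.934, 0.356, 0.001]
ft_force: [-0.3, 1.0, -1.8]
gripper_width: 0.024
gripper_force: 44.9
```

Call:
move_arm([
  [[0, 0, -0.3], 0.0],
  [[0, 0, -0.6], 0],
  [[0, 0, -0.78], 0.07],
  [[0, 0, -0.78], 0.14],
  [[0, 0, -0.78], 0.21],
  [[0, 0, -0.78], 0.28],
  [[0, 0, -0.78], 0.35],
  [[0, 0, -0.78], 0.42],
  [[0, 0, -0.78], 0.436],
  [[0, 0, -0.78], 0.436],
])

```text
t: 7.75
eef_pos: [0.459, 0.3551, 0.2509]
eef_rot: [0.0, 1.0, 0.023, 0.0]
ft_force: [0.5, -0.3, -1.8]
gripper_width: 0.0239
gripper_force: 44.9
```

Call:
move_arm([
  [[0.06, 0.26, 0], 0],
  [[0.11, 0.52, 0], 0],
  [[0.17, 0.78, 0], 0],
])

```text
t: 8.05
eef_pos: [0.4795, 0.2772, 0.2507]
eef_rot: [0.0, 1.0, 0.024, -0.0]
ft_force: [0.7, -0.7, -2.4]
gripper_width: 0.0242
gripper_force: 44.9
```

Call:
move_arm([
  [[0.08, 0.39, 0], 0],
  [[0.17, 0.78, 0], 0],
])

```text
t: 8.25
eef_pos: [0.4999, 0.1997, 0.2508]
eef_rot: [0.0, 1.0, 0.024, 0.0]
ft_force: [0.7, 0.2, -2.6]
gripper_width: 0.0237
gripper_force: 44.9
```

Call:
move_arm([
  [[-0.02, 0.39, 0], 0],
  [[-0.03, 0.77, 0], 0],
])

```text
t: 8.45
eef_pos: [0.5002, 0.1222, 0.2507]
eef_rot: [0.0, 1.0, 0.023, -0.0]
ft_force: [-0.0, 0.3, -2.2]
gripper_width: 0.0243
gripper_force: 44.9
```

Call:
move_arm([
  [[-0.02, 0.39, 0], 0],
  [[-0.03, 0.77, 0], 0],
])

```text
t: 8.65
eef_pos: [0.5004, 0.0452, 0.2509]
eef_rot: [0.0, 1.0, 0.023, 0.0]
ft_force: [1.2, 0.4, -2.1]
gripper_width: 0.0239
gripper_force: 44.9
```

Call:
move_arm([
  [[-0.02, 0.39, 0], 0],
  [[-0.03, 0.77, 0], 0],
])

```text
t: 8.85
eef_pos: [0.5008, -0.0319, 0.251]
eef_rot: [0.0, 1.0, 0.023, 0.0]
ft_force: [0.7, -0.6, -2.5]
gripper_width: 0.0242
gripper_force: 44.9
```

Call:
move_arm([
  [[-0.03, 0.34, 0.08], 0],
  [[-0.06, 0.68, 0.17], 0],
])

```text
t: 9.05
eef_pos: [0.498, -0.1001, 0.2339]
eef_rot: [0.0, 1.0, 0.023, 0.0]
ft_force: [-0.2, 0.5, -3.0]
gripper_width: 0.0238
gripper_force: 44.9
```

Call:
move_arm([
  [[-0.03, 0.34, 0.08], 0],
  [[-0.06, 0.68, 0.17], 0],
])

```text
t: 9.25
eef_pos: [0.4949, -0.1682, 0.2167]
eef_rot: [0.0, 1.0, 0.023, 0.0]
ft_force: [0.4, 0.1, -1.9]
gripper_width: 0.0241
gripper_force: 44.9
```

Call:
move_arm([
  [[-0.03, 0.24, 0.08], 0],
  [[-0.06, 0.48, 0.17], 0],
  [[-0.06, 0.68, 0.17], 0],
  [[-0.06, 0.68, 0.17], 0],
  [[-0.06, 0.68, 0.17], 0],
])

```text
t: 9.75
eef_pos: [0.492, -0.2348, 0.1997]
eef_rot: [-0.0, 1.0, 0.022, -0.0]
ft_force: [-0.2, 0.0, -2.1]
gripper_width: 0.0241
gripper_force: 44.9
```

```bash
python3 - <<'E'
from h import *
s=sense(); print(th(s),s["eef_pos"])
ims=[]
for n in("scene","top"):
    d=get(n); W=cloud(d); f=d["frame"]; np.savez(n+"1.npz",W=W,f=f)
    P=W[(cv2.inRange(cv2.cvtColor(f,cv2.COLOR_RGB2HSV),(105,110,40),(125,255,230))>0)&(np.hypot(W[...,0]-.5,W[...,1]+.234)<.1)]
    print(n,len(P),P.min(0),P.max(0))
    c=f[130:280,150:310] if n=="scene" else f[110:260,320:480]
    ims.append(cv2.resize(c[:,:,::-1],(400,375),interpolation=cv2.INTER_CUBIC))
cv2.imwrite("pics/both3.png",np.hstack(ims))
plan(s["eef_pos"],[(.49,-.234,.0615)],th(s))
E
```

```text
2.5682552994643966 [ 0.49195367 -0.23484353  0.19965617]
scene 221 [ 0.4986522  -0.27077457  0.19059941] [ 0.54503899 -0.18044693  0.28560556]
top 9 [ 0.49254344 -0.19616072  0.2471849 ] [ 0.53729924 -0.16052175  0.46334682]
[-0.01, -0.0, 0.69]
[-0.01, -0.0, 0.69]
  -> (0.49, -0.234, 0.0615)
```

View pics/both3.png

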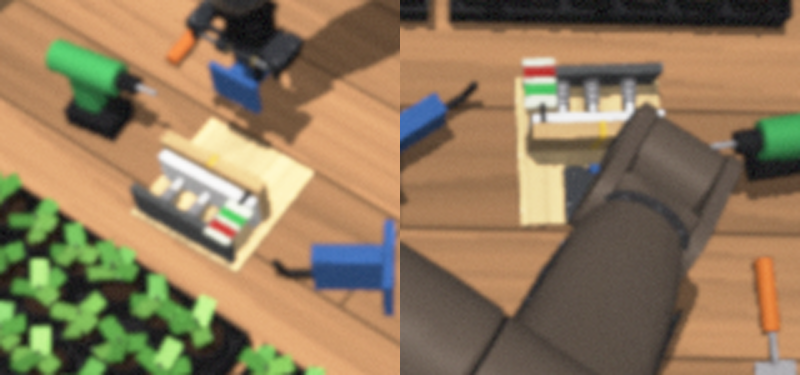

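The flat back of the held bracket is visible in the scene half at (237,85), upright in front of the board, whose yellow line is at (212,160). I'll measure it and then lower.

Call:
move_arm([
  [[0, 0, 0.35], 0],
  [[0, 0, 0.69], 0],
])

```text
t: 10.05
eef_pos: [0.4927, -0.2342, 0.1309]
eef_rot: [0.001, 1.0, 0.023, 0.001]
ft_force: [-0.3, -0.2, -2.5]
gripper_width: 0.024
gripper_force: 44.9
```

Call:
move_arm([
  [[0, 0, 0.25], 0],
  [[0, 0, 0.45], 0],
  [[0, 0, 0.69], 0],
  [[0, 0, 0.69], 0],
  [[0, 0, 0.69], 0],
  [[0, 0, 0.69], 0],
])

```text
t: 10.65
eef_pos: [0.4928, -0.2349, 0.0629]
eef_rot: [0.001, 1.0, 0.022, 0.001]
ft_force: [-0.3, -0.3, -1.6]
gripper_width: 0.0238
gripper_force: 44.9
```

```bash
cat >> h.py <<'E'
def look(name=None):
    s=sense(); p=s["eef_pos"]; print("t",s["t"],"th",th(s).round(2),"tcp",p.round(4),"F",s["ft_force"].round(1),"w",round(s["gripper_width"],4))
    d=get("scene"); W=cloud(d); f=d["frame"]; hsv=cv2.cvtColor(f,cv2.COLOR_RGB2HSV)
    if name: cv2.imwrite(f"pics/{name}.png",cv2.resize(f[130:280,150:310,::-1],(800,750))[:600])
    a=np.radians(2.6); ex=np.array([np.cos(a),np.sin(a)]); ey=np.array([-ex[1],ex[0]])
    def J(P): q=P[:,:2]-[.607,-.229]; return np.c_[q@ex,q@ey,P[:,2]]
    blue=(cv2.inRange(hsv,(105,110,30),(125,255,240))>0)&(np.hypot(W[...,0]-p[0]-.045,W[...,1]-p[1])<.075)
    Q=J(W[blue]); fc=Q[Q[:,2]<Q[:,2].max()-.02]
    xb=np.median(fc[:,0]); fc=fc[abs(fc[:,0]-xb)<.008]
    c=np.linalg.lstsq(np.c_[np.ones(len(fc)),fc[:,1],fc[:,2]-fc[:,2].mean()],fc[:,0],rcond=None)[0]
    print("back: n",len(fc),"x",c[0].round(4),"yaw",ang(-c[1]).round(1),"tilt",ang(c[2]).round(1),"y",np.percentile(Q[:,1],[1,50,99]).round(4),"ztop",np.percentile(Q[:,2],[98,100]).round(4))
    b=(cv2.inRange(hsv,(10,20,120),(38,255,255))>0)&(abs(W[...,2]-.117)<.007)
    B=J(W[b]); k=(B[:,0]>-.02)&(B[:,0]<.08)&(abs(B[:,1])<.12); B=B[k]
    print("board: x",np.percentile(B[:,0],[3,50,97]).round(4),"y",np.percentile(B[:,1],[1,99]).round(4),"z",np.median(B[:,2]).round(4),"yaw",ang(-np.polyfit(B[:,1],B[:,0],1)[0]).round(1))
    y=b&(cv2.inRange(hsv,(22,110,140),(35,255,255))>0); Y=J(W[y]); Y=Y[(abs(Y[:,1])<.12)&(abs(Y[:,0])<.08)]; print("line",len(Y),np.median(Y,0).round(4) if len(Y) else "")
    return d
E
python3 - <<'E'
from h import *
look()
E
```

```text
t 10.65 th 2.56 tcp [ 0.4928 -0.2349  0.0629] F [-0.3 -0.3 -1.6] w 0.0238
back: n 143 x -0.0679 yaw -0.7 tilt -1.1 y [-0.039   0.0074  0.0445] ztop [0.1243 0.1439]
board: x [-0.0001  0.0115  0.0242] y [-0.0971  0.0996] z 0.1153 yaw -0.0
line 10 [0.0124 0.0005 0.1173]
```

Call:
move_arm([
  [[0.15, 0, 0.01], 0],
  [[0.3, 0, 0.01], 0],
  [[0.45, 0, 0.01], 0],
  [[0.55, 0, 0.01], 0],
  [[0.55, 0, 0.01], 0],
  [[0.55, 0, 0.01], 0],
])

```text
t: 11.3
eef_pos: [0.5467, -0.2324, 0.0609]
eef_rot: [0.0, 1.0, 0.022, -0.0]
ft_force: [-0.2, -0.8, -2.5]
gripper_width: 0.0238
gripper_force: 44.9
```

```bash
python3 - <<'E'
from h import *
look("near4")
E
```

```text
t 11.3 th 2.54 tcp [ 0.5467 -0.2324  0.0609] F [-0.2 -0.8 -2.5] w 0.0238
back: n 59 x -0.0173 yaw 2.7 tilt -13.8 y [-0.0326  0.0095  0.0471] ztop [0.1217 0.1508]
board: x [-0.001   0.0122  0.0245] y [-0.0974  0.0988] z 0.1153 yaw -0.1
line 10 [ 0.0111 -0.001   0.1153]
```

View pics/near4.png

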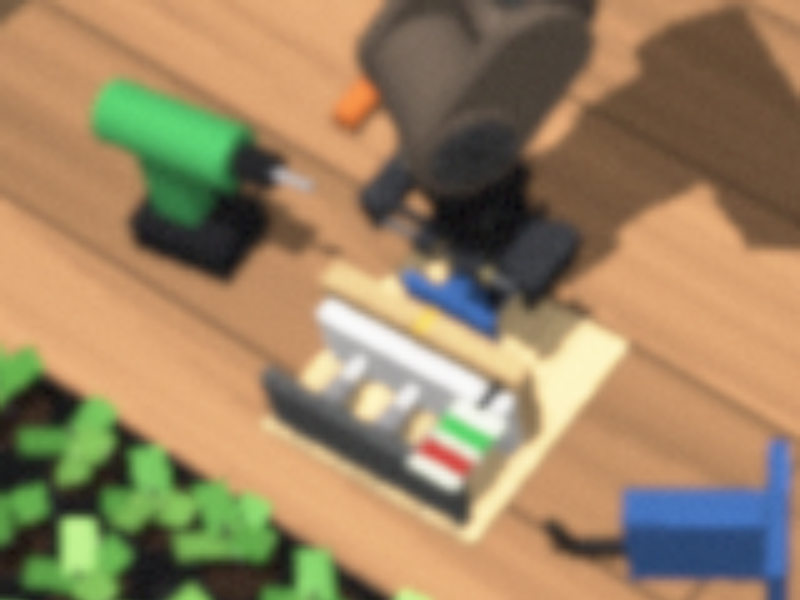

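The bracket is just in front of the board, with the plate's top from (403,275) to (497,328) and the yellow line at (425,322). The bracket looks a few mm off towards the scale side, so I'll measure the centring by casting rays onto the z = 0.115 plane.

```bash
cat >> h.py <<'E'
def lat(d,xb,zp=.115,x0=0):
    """blueness / yellowness along jig y on plane z=zp, sampled by projecting a jig-frame grid into the image"""
    a=np.radians(2.6); ex=np.array([np.cos(a),np.sin(a)]); ey=np.array([-ex[1],ex[0]]); T=np.linalg.inv(np.array(d["pose"]))
    f=d["frame"].astype(np.float32)
    def samp(xs,ys):
        X,Y=np.meshgrid(xs,ys,indexing="ij"); P=np.c_[(np.array([.607,-.229])+X.reshape(-1,1)*ex+Y.reshape(-1,1)*ey),np.full(X.size,zp)]
        C=P@T[:3,:3].T+T[:3,3]; u=d["cx"]+d["fx"]*C[:,0]/-C[:,2]; v=d["cy"]-d["fy"]*C[:,1]/-C[:,2]
        return cv2.remap(f,u.reshape(X.shape).astype(np.float32),v.reshape(X.shape).astype(np.float32),cv2.INTER_LINEAR)
    ys=np.arange(-.115,.115,.0005)
    b=samp(np.linspace(xb-.009,xb-.003,5),ys).mean(0); bl=b[:,2]-b[:,0]
    h=bl.max()/2; k=np.where(bl>h)[0]; print("plate y",ys[k[0]],ys[k[-1]],"mid",(ys[k[0]]+ys[k[-1]])/2)
    y=samp(np.linspace(x0+.006,x0+.018,5),ys).mean(0); yl=y[:,0]-y[:,2]; n=abs(ys)<.03; w=np.clip(yl-np.median(yl[abs(ys)<.08])-15,0,None)*n
    print("line y",(w*ys).sum()/w.sum(), w.max())
    br=y.sum(1); inner=np.median(br[abs(ys)<.08])
    xs=np.arange(-.06,.08,.0005); p=samp(xs,np.r_[np.arange(-.035,-.018,.004),np.arange(.018,.035,.004)]).mean(1)
    bl=p[:,2]-p[:,0]; k=np.where(bl>bl.max()/2)[0]; print("blue x",xs[k[0]],xs[k[-1]])
    for q in range(0,len(xs),8): print(int(xs[q]*1000),int(bl[q]),end="; ")
    print()
E
python3 - <<'E'
from h import *
d=get("scene"); lat(d,-.012)
d={**d,"frame":np.load("scene0.npz")["f"]}; print("before:"); lat(d,-.012)
E
```

```text
plate y -0.03899999999999994 0.04650000000000014 mid 0.0037500000000001005
line y -0.0009851923489455226 29.836517
blue x -0.023499999999999965 -0.007999999999999952
-60 -3; -55 -6; -51 -11; -47 -18; -43 -24; -39 -25; -35 -20; -31 -9; -27 10; -23 48; -19 86; -15 103; -11 93; -7 54; -3 -5; 0 -55; 4 -79; 8 -86; 12 -87; 16 -88; 20 -88; 24 -81; 28 -60; 32 -33; 36 -12; 40 -3; 44 -1; 48 -1; 52 -1; 56 -1; 60 -1; 64 -1; 68 -2; 72 -2; 76 -6; 
before:Traceback (most recent call last):
  File "<stdin>", line 3, in <module>
  File "h.py", line 63, in lat
    h=bl.max()/2; k=np.where(bl>h)[0]; print("plate y",ys[k[0]],ys[k[-1]],"mid",(ys[k[0]]+ys[k[-1]])/2)
                                                          ~^^^
IndexError: index 0 is out of bounds for axis 0 with size 0
```

Call:
move_arm([
  [[0, 0.03, 0], 0],
  [[0, 0.03, 0], 0],
  [[0, 0.03, 0], 0],
])

```text
t: 11.7
eef_pos: [0.5471, -0.2357, 0.0607]
eef_rot: [0.0, 1.0, 0.022, 0.0]
ft_force: [-0.3, -0.3, -2.4]
gripper_width: 0.0241
gripper_force: 44.9
```

```bash
sed -i 's/^    y=samp(/    print([(int(ys[q]*1000),int(bl[q])) for q in list(range(120,180,4))+list(range(290,345,4))])\n    y=samp(/' h.py
python3 - <<'E'
from h import *
print(sense()["eef_pos"]); d=get("scene"); lat(d,-.010); lat(d,-.016)
E
```

```text
[ 0.54707543 -0.23572815  0.06067005]
plate y -0.04249999999999994 0.043500000000000136 mid 0.0005000000000000976
[(-54, -58), (-52, -43), (-50, -27), (-48, -9), (-46, 11), (-44, 33), (-42, 51), (-40, 67), (-38, 79), (-36, 87), (-34, 90), (-32, 89), (-30, 88), (-28, 86), (-26, 85), (30, 109), (32, 109), (34, 107), (36, 103), (38, 97), (40, 89), (42, 75), (44, 54), (46, 30), (48, 9), (50, -9), (52, -23), (54, -34), (56, -42)]
line y -0.0009394805453785525 30.1297
blue x -0.021999999999999964 -0.007499999999999951
-60 0; -55 -1; -51 -6; -47 -13; -43 -22; -39 -26; -35 -22; -31 -15; -27 1; -23 35; -19 77; -15 103; -11 99; -7 63; -3 3; 0 -52; 4 -78; 8 -85; 12 -87; 16 -88; 20 -88; 24 -81; 28 -60; 32 -35; 36 -12; 40 -3; 44 0; 48 0; 52 -1; 56 -2; 60 -2; 64 -2; 68 -2; 72 -2; 76 -6; 
plate y -0.013999999999999915 0.03950000000000013 mid 0.012750000000000108
[(-54, -56), (-52, -44), (-50, -30), (-48, -15), (-46, -2), (-44, 11), (-42, 22), (-40, 31), (-38, 34), (-36, 34), (-34, 31), (-32, 24), (-30, 19), (-28, 14), (-26, 12), (30, 89), (32, 86), (34, 84), (36, 78), (38, 69), (40, 55), (42, 36), (44, 15), (46, -4), (48, -22), (50, -35), (52, -43), (54, -49), (56, -51)]
line y -0.0009394805453785525 30.1297
blue x -0.021999999999999964 -0.007499999999999951
-60 0; -55 -1; -51 -6; -47 -13; -43 -22; -39 -26; -35 -22; -31 -15; -27 1; -23 35; -19 77; -15 103; -11 99; -7 63; -3 3; 0 -52; 4 -78; 8 -85; 12 -87; 16 -88; 20 -88; 24 -81; 28 -60; 32 -35; 36 -12; 40 -3; 44 0; 48 0; 52 -1; 56 -2; 60 -2; 64 -2; 68 -2; 72 -2; 76 -6;
```

Call:
move_arm([
  [[0.03, 0.003, -0.01], 0],
  [[0.06, 0.003, -0.01], 0],
  [[0.09, 0.003, -0.01], 0],
  [[0.12, 0.003, -0.01], 0],
  [[0.15, 0.003, -0.01], 0],
  [[0.15, 0.003, -0.01], 0],
  [[0.15, 0.003, -0.01], 0],
])

```text
t: 12.45
eef_pos: [0.5622, -0.2351, 0.0616]
eef_rot: [0.0, 1.0, 0.022, -0.0]
ft_force: [-1.3, 0.1, -1.3]
gripper_width: 0.024
gripper_force: 44.9
```

```bash
python3 - <<'E'
from h import *
look()
E
```

```text
t 12.45 th 2.53 tcp [ 0.5622 -0.2351  0.0616] F [-1.3  0.1 -1.3] w 0.024
back: n 19 x -0.0156 yaw 6.3 tilt -2.0 y [-0.0105  0.0072  0.0377] ztop [0.1231 0.1403]
board: x [0.0032 0.0166 0.0297] y [-0.0953  0.0988] z 0.1149 yaw -0.2
line 12 [0.0174 0.0006 0.1157]
```

Call:
move_arm([
  [[0.03, 0, 0], 0],
  [[0.06, 0, 0], 0],
  [[0.09, 0, 0], 0],
  [[0.12, 0, 0], 0],
  [[0.14, 0, 0], 0],
  [[0.16, 0, 0], 0],
  [[0.16, 0, 0], 0],
  [[0.16, 0, 0], 0],
  [[0.16, 0, 0], 0],
])

```text
t: 13.4
eef_pos: [0.5778, -0.2344, 0.0616]
eef_rot: [-0.0, 1.0, 0.022, -0.001]
ft_force: [-6.9, -0.3, 0.1]
gripper_width: 0.0241
gripper_force: 45.0
```

```bash
python3 - <<'E'
from h import *
d=look("press5"); lat(d,.017,x0=.021)
E
```

```text
t 13.4 th 2.54 tcp [ 0.5778 -0.2344  0.0616] F [-6.9 -0.3  0.1] w 0.0241
back: n 26 x 0.0007 yaw -9.0 tilt 12.6 y [-0.0224  0.0084  0.0362] ztop [0.1232 0.1488]
board: x [0.0198 0.0328 0.0445] y [-0.0963  0.0999] z 0.1148 yaw -0.1
line 10 [0.0338 0.0017 0.1197]
plate y -0.04099999999999994 0.041500000000000134 mid 0.00025000000000009737
[(-54, -58), (-52, -40), (-50, -21), (-48, -3), (-46, 15), (-44, 30), (-42, 40), (-40, 49), (-38, 53), (-36, 54), (-34, 55), (-32, 55), (-30, 56), (-28, 57), (-26, 56), (30, 90), (32, 89), (34, 87), (36, 83), (38, 76), (40, 61), (42, 44), (44, 23), (46, 1), (48, -15), (50, -30), (52, -41), (54, -49), (56, -53)]
line y -0.0012905587447041846 30.654976
blue x 0.006500000000000061 0.01650000000000007
-60 3; -55 4; -51 2; -47 2; -43 2; -39 3; -35 3; -31 1; -27 0; -23 -3; -19 -9; -15 -18; -11 -26; -7 -27; -3 -20; 0 -9; 4 19; 8 61; 12 81; 16 48; 20 -17; 24 -66; 28 -82; 32 -86; 36 -88; 40 -89; 44 -81; 48 -60; 52 -34; 56 -12; 60 -2; 64 0; 68 0; 72 -1; 76 -2;
```

View pics/press5.png

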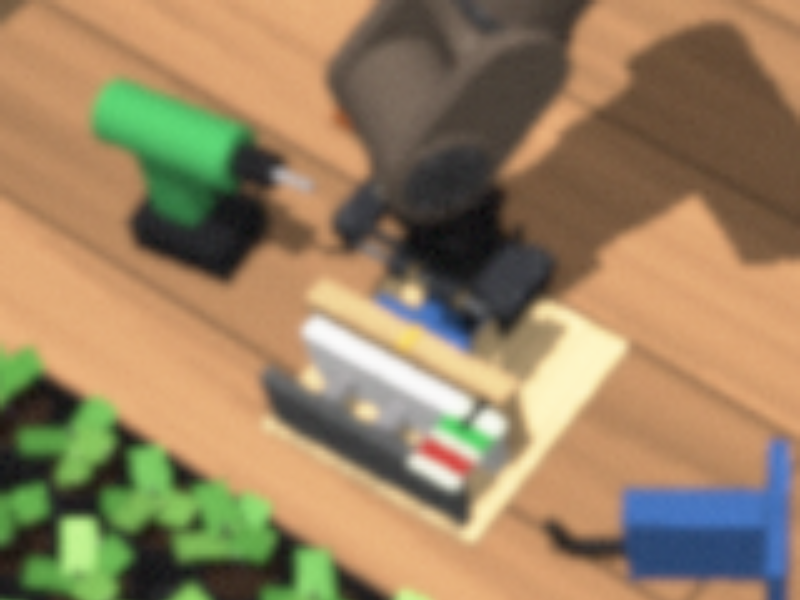

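The pointer is in the green band, at about (480,408) over the green at (470,430). The plate lies against the board behind its top edge, centred on the yellow line at (410,338). Now the hold.

Call:
move_arm([
  [[0, 0, 0], 0],
  [[0, 0, 0], 0],
  [[0, 0, 0], 0],
  [[0, 0, 0], 0],
  [[0, 0, 0], 0],
  [[0, 0, 0], 0],
  [[0, 0, 0], 0],
  [[0, 0, 0], 0],
  [[0, 0, 0], 0],
  [[0, 0, 0], 0],
  [[0, 0, 0], 0],
  [[0, 0, 0], 0],
  [[0, 0, 0], 0],
  [[0, 0, 0], 0],
  [[0, 0, 0], 0],
  [[0, 0, 0], 0],
  [[0, 0, 0], 0],
  [[0, 0, 0], 0],
  [[0, 0, 0], 0],
  [[0, 0, 0], 0],
])

```text
t: 15.45
eef_pos: [0.5777, -0.2344, 0.0616]
eef_rot: [-0.0, 1.0, 0.022, -0.001]
ft_force: [-6.3, -0.8, -0.2]
gripper_width: 0.0237
gripper_force: 45.0
```

Call:
move_arm([
  [[0, 0, 0], 0],
  [[0, 0, 0], 0],
  [[0, 0, 0], 0],
  [[0, 0, 0], 0],
  [[0, 0, 0], 0],
  [[0, 0, 0], 0],
  [[0, 0, 0], 0],
  [[0, 0, 0], 0],
  [[0, 0, 0], 0],
  [[0, 0, 0], 0],
  [[0, 0, 0], 0],
  [[0, 0, 0], 0],
  [[0, 0, 0], 0],
  [[0, 0, 0], 0],
  [[0, 0, 0], 0],
])

```text
t: 16.95
eef_pos: [0.5778, -0.2344, 0.0616]
eef_rot: [-0.0, 1.0, 0.022, -0.001]
ft_force: [-7.3, -0.9, -0.5]
gripper_width: 0.024
gripper_force: 45.0
```

```bash
python3 - <<'E'
from h import *
d=look(); print(manip.hand_in())
E
```

```text
t 16.95 th 2.54 tcp [ 0.5778 -0.2344  0.0616] F [-7.3 -0.9 -0.5] w 0.024
back: n 26 x 0.0017 yaw -10.5 tilt 7.4 y [-0.0237  0.0082  0.0364] ztop [0.1227 0.1452]
board: x [0.0202 0.033  0.0443] y [-0.0967  0.0999] z 0.1152 yaw 0.3
line 9 [ 3.490e-02 -1.000e-04  1.151e-01]
the job is handed in; nothing more can be done
None
```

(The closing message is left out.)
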